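# Throw the over-centre clamp with the extension bar

### The arm

A 6-joint arm with a two-finger parallel gripper is mounted at the origin on the work surface. World frame = base frame: x ahead of the robot, y to its left, z up, the work surface at z = 0. Lengths are in mm, angles in rad, forces in N, time in s.
With the tool pointing down it reaches from about 275 to 1000 mm from the base axis. Payload 8.4 kg.
Tool frame: the origin (TCP) lies between the finger pads; the fingertips stand 14 mm ahead of it and the grasp point (between the pads) lies 5 mm behind it (robot.tips_ahead is the distance from the TCP to the fingertips, in mm); y points along the fingers, x is the direction in which the jaws open and shut, and the axes are right-handed (so a half turn about y gives the same grasp; the last joint's range is limited). The gripper opens to 85 mm and grips with 20 to 120 N. Pads are 22 mm wide; open, the fingers measure 114 mm over their backs; the gripper's body (76 mm by 85 mm) begins 54 mm behind the grasp point. The pads swing forward as they close: fully open they stand 13 mm farther back than shut.
Start: joints at [-1.317, 0.353, 1.633, -0, 1.155, -0.002], TCP at [158.136, -604.666, 245.281] pointing down, gripper open.
Joint ranges: [-2.63, 2.63], [-0.92, 2.1], [0.06, 2.66], [-1.3, 4.44], [0, 2.69], [-3.02, 3.02]. Speed limits (rad/s): [2.22, 2.22, 2.79, 3.14, 3.14, 3.14].

### API

Orientations are given as a 3x3 rotation matrix whose columns are the frame's x, y, z axes.
In Python, from bench import robot gives the robot as it stands.
- The arm moves only by the tool send_rows, never from a script. Its argument "targets" is text: rows parted by semicolons, each of 7 numbers parted by spaces: the shift along the tool's x, y, z in mm, then the turn, a rotation vector about the tool's x, y, z in degrees, then the finger opening in mm, from 0 to 85.4. In form: tx ty tz rx ry rz hand; .... A call has 1 to 8 rows; each row is the pose to reach, as a shift and turn from the pose commanded when the call began, along the tool's axes at that moment; what a row does not reach only later rows make up. A row lasts 1/12 s, in which the tool goes at most 41.7 mm and 7.16 degrees, less where a joint would pass 70% of its speed; a pose out of reach is approached as far as the arm can. A call with a gripper value outside its range is refused whole. The fingers move at their own pace and stop on an object; "grip_force" is the grip in N (left out, the last holds). Time passes only in rows, so rows that repeat a pose let the fingers close. It gives the time, the measured TCP pose, the force and the opening at its end, in the units of the state.
- robot.read_state(): the state, without advancing time (a new reading comes with each control period).
- robot.capture(name): name is "side" or "top" or "wrist"; returns a dict with "frame" (480x640x3 uint8, red, green, blue), "fx", "fy", "cx", "cy" (pixels), "cam_to_world" (4x4, takes a point from camera to world coordinates). Camera axes: x right, y down, z forward; pixel columns grow to the right and rows downward; lengths in mm; the calibration is good to about 2 mm. A picture is of the moment at which its call begins. There is no depth.
- robot.close_job(): hands the job in, once; it reports no verdict.
Trained networks look in a picture, given as the dict that the camera call returned (one of the last four; its "shot" number tells which), for a name from the list of things; names that differ only in an ending like _2 or _b are one class to them, and where a whole thing is asked for, a point or a joint stands for the part that bears it (a point fixed in the world has none). Each returns a list of dicts, best first, with "conf" (0 to 1); they miss things now and then, are a little off and sometimes report something else, mostly with a low value. They report only what shows in the picture. A call takes as long as a camera call. They do not tell look-alikes from the thing itself.
- robot.silhouettes(picture, thing): "mask" (480x640 bool, what is visible of it) and "point" ([column, row] in pixels, amid what is visible of it).
- robot.place_of(picture, thing): "point" ([column, row] in pixels: a listed point, or the origin of a listed thing).
The state is a dict: "clock": time; "qpos": joint angles; "joint_vel": joint speeds; "effort": joint torques, N m; "ee_pos": TCP position; "tool_rot": TCP orientation; "ft_force": force on the tool from outside, world axes, zero at the start; "torque": the same for the moment, N m; "finger_gap": finger opening in mm.
Only numpy, scipy, OpenCV 4.12 (cv2) and the standard library are available. Lean on these libraries where they do the work, as an engineer would, in place of code of your own. Each camera call takes 0.05 s, during which the arm holds its last target. There are 200 camera calls.

### The job

Clamp the carton blanks in the jig: take the yellow extension bar from its cradle, slip its open end gently over the clamp's red stub until it is fully home, and keeping it lightly but firmly pressed against the orange buffer ring (about 10 N), slowly swing the lever with the bar alone past its dead point until it snaps shut on its stop. Then draw the bar off and lay it gently back down in its cradle, and let go. Never ram the ring, keep fingers and gripper off the clamp, and leave the other things where they are.

Things in the scene. Friction and masses are not known exactly. Their poses are not given: they have to be found in the camera images.
- jig: Fixed clamping jig: plywood base (130 x 330 x 12 mm), red pivot post 70 mm square, over-centre clamp on top, carton blanks on edge against a timber fence. Origin on the bench under the lever's pivot; +y runs along the plunger to the blanks (176 to 245 mm along +y, 128 mm high) and fence; the base spans -60 to +270 mm along y. The fence is the highest, 137 mm above the bench; the clamp 123 mm.
- lever (a joint): Swing of the lever about its upright pivot, rad: 0 open (starts 0 to 0.15), growing clockwise seen from above, 1.06 shut on its stop. Nearly free to 0.4, then a spring resists: up to 1.4 N m near 0.65, falling to nothing at the dead point, 0.92; beyond it the spring snaps it shut and holds it with 0.8 N m. Let go earlier it springs back to about 0.4. Damped (0.35 N m s/rad): swing it slowly.
- lever_pivot (a point): Point on the lever's vertical pivot axis at the lever's mid height, 100 mm above the bench. Its x axis points outwards along the stub (level) and turns with the lever, its z axis is up.
- collar: Dark square collar on the lever, 30 mm. Origin: centre of its outer face, 40 mm from the pivot axis, 100 mm above the bench; x level, outwards along the stub: a red rod 14 mm thick, rounded end, 45 mm out along +x. On it an orange buffer ring (24 mm square) stands 2 to 15 mm out of the face, set differently each time: the bar's open end is home when it meets this ring. Stiffly sprung, 40 N/mm.
- bar: Loose yellow square extension bar, 25 x 25 x 210 mm, about 0.3 kg, black grip band at its middle. Origin on its axis at mid length (about its centre of mass); x runs along it to the open end, where a square socket 16.5 mm wide, 60 mm deep, takes the stub. It is home when its open end meets the buffer ring (origin then 147 to 160 mm from the pivot, bar in line with the stub).
- bar_mouth (a point): Centre of the bar's open end, 105 mm from the bar's origin along its +x; axes as the bar's.
- cradle: Fixed cradle: plywood base 190 x 70 x 12 mm, two blue saddles 20 mm long, 70 mm either side of its middle along its x axis. Origin on the bench under the middle. The notches are 29 mm wide, floors 40 mm above the bench, cheeks flared to 62 mm. The bar lies in them along x, its axis 52.5 mm above the bench; its sides are free to grasp between the saddles.
- bottle: Clear closed bottle standing, 64 mm across, 200 mm high, origin under its centre. Leave it alone.
- tape_roll: Roll of brown packing tape lying flat, 104 mm across, 48 mm high, origin under its centre. Leave it alone.
- tape_gun: Grey tape gun lying on its base with an orange roll, about 230 x 60 x 80 mm, its handle along its +x, origin under it. Leave it alone.
- carton: Small closed carton, 130 x 100 x 75 mm, origin under its centre. Leave it alone.
Things that resemble listed ones, but are neither listed nor needed, are in the scene too. Of the things shaped like the bar, the yellow one is meant.

How it is judged (in metres and radians):
On the way, in this order (a step that is already met when the one before it is completed fails the run):
1. the bar is home on the stub, its open end within 19 mm of the collar and pressed against the buffer ring (over 4 N), while the lever is still open (below 0.4 rad) (distance between bar_mouth and collar below 0.019 m and angle between the x axis of bar and the x axis of collar, either way round below 0.12 rad and contact force between bar and collar above 4 N and value of joint lever below 0.4 rad), for 0.2 s.
2. the lever is being thrown (between 0.45 and 0.92 rad) with the bar kept pressed home against the buffer ring (over 4 N) (contact force between bar and collar above 4 N and value of joint lever between 0.45 and 0.92 rad), for 0.4 s.
3. the lever is on its stop (above 1.02 rad) with the bar still on the stub (open end within 30 mm of the collar) (value of joint lever above 1.02 rad and distance between bar_mouth and collar below 0.03 m), for 0.1 s.
At the end, for the whole second after the job is handed in: The lever is past the dead point on its stop (above 1.02 rad); the bar lies at rest, let go, in both notches of the cradle, its middle within 30 mm of the cradle's middle along it and 8 mm across, either way round (axis 46 to 58 mm above the bench, within 0.1 rad of the cradle's axis) (value of joint lever above 1.02 rad and x of bar in the frame of cradle between -0.03 and 0.03 m and y of bar in the frame of cradle between -0.008 and 0.008 m and z of bar in the frame of cradle between 0.046 and 0.058 m and angle between the x axis of bar and the x axis of cradle, either way round below 0.1 rad and linear speed of bar below 0.02 m/s and contact force between the fingers and bar below 0.1 N); the robot touches nothing.
It fails at once if the bar is forced against the clamp (more than 60 N in all) (contact force between bar and jig above 60 N).
It fails at once if the bar is rammed against the buffer ring or collar (more than 22 N) (contact force between bar and collar above 22 N).
It fails at once if the fingers or the arm push the clamp jig (more than 3 N) (contact force between any of the fingers, the arm and jig above 3 N).
It fails at once if the bar is dropped (falls free of the fingers at over 0.4 m/s) (linear speed of bar above 0.4 m/s and contact force between the fingers and bar below 0.1 N).
It fails at once if the bottle, the tape roll, the tape gun or the carton is shifted more than 30 mm (distance of any of bottle, tape_roll, tape_gun, carton from where it was at the start of the episode above 0.03 m).
It also fails if it takes over 72 s, if anything falls off the work surface, if the arm or the gripper's body presses on something with over 40 N, if the wrist force passes 120 N, or if a joint passes its speed limit or range.

## Working session

There is one attempt and no reset: what is moved stays moved. The work goes in short steps, Python scripts to look and compute and a tool call to move; the robot and the scene stay as the last step left them, time stands still between calls to the robot, and variables do not carry over. Pictures are saved under pics/ and viewed, about 8 in all and at most 12, crops included, and the job is handed in when it is done.

Besides the shell and the picture viewer there is one more tool, called after "Emit:" as name(argument=value, ...) on one line, values as JSON. send_rows: Moves the arm, as the interface text tells. Its arguments: {"type":"object","properties":{"targets":{"type":"string"},"grip_force":{"type":"number"}},"required":["targets"]}

```bash
ls; mkdir -p pics
cat > h.py <<'E'
import numpy as np, cv2
from bench import robot
def ray(p,uv):
    T=np.array(p["cam_to_world"]); d=np.array([(uv[0]-p["cx"])/p["fx"],(uv[1]-p["cy"])/p["fy"],1.])
    return T[:3,3],T[:3,:3]@d
def atz(p,uv,z):
    o,d=ray(p,uv); return o+d*(z-o[2])/d[2]
def proj(p,X):
    T=np.array(p["cam_to_world"]); c=T[:3,:3].T@(np.array(X,float)-T[:3,3]); return np.array([p["fx"]*c[0]/c[2]+p["cx"],p["fy"]*c[1]/c[2]+p["cy"]])
def save(p,n,crop=None,s=1):
    im=cv2.cvtColor(p["frame"],cv2.COLOR_RGB2BGR)
    if crop: im=im[crop[1]:crop[3],crop[0]:crop[2]]
    cv2.imwrite("pics/"+n,cv2.resize(im,None,fx=s,fy=s,interpolation=cv2.INTER_CUBIC))
E
python3 - <<'E'
from h import *
np.set_printoptions(precision=1,suppress=True)
zs=dict(lever_pivot=100,collar=100,bar=52.5,bar_mouth=52.5,cradle=0,jig=0,bottle=0,tape_roll=0,tape_gun=0,carton=0)
for n in("top","side"):
    p=robot.capture(n); save(p,n+"0.png"); print(n,p["fx"],np.array(p["cam_to_world"]))
    for t,z in zs.items():
        for r in robot.place_of(p,t)[:4]: print(t,np.array(r["point"]),round(r["conf"],2),atz(p,r["point"],z))
s=robot.read_state(); print(s["tool_rot"],s["ee_pos"],s["ft_force"],s["clock"])
E
```

```text
pics
top 605.126562413696 [[   0.    -1.     0.1  360.9]
 [  -1.    -0.    -0.   -83.3]
 [   0.    -0.1   -1.  1714.7]
 [   0.     0.     0.     1. ]]
lever_pivot [221.9 206.2] 0.8 [545.4 142.  100. ]
collar [239.5 199. ] 0.39 [565.5  95.3 100. ]
collar [232.2 209.3] 0.17 [537.5 114.2 100. ]
bar [299.8 255.4] 0.93 [418.  -68.3  52.5]
bar [396.3 330.6] 0.92 [ 216.8 -334.1   52.5]
bar [395. 254.] 0.82 [ 425.5 -330.    52.5]
bar [470. 299.] 0.7 [ 305.  -536.    52.5]
bar_mouth [356.7 271.4] 0.78 [ 376.3 -224.9   52.5]
bar_mouth [394.8 364.7] 0.65 [ 125.1 -330.3   52.5]
bar_mouth [332.8 248.7] 0.65 [ 437.7 -158.7   52.5]
bar_mouth [510.9 303.6] 0.55 [ 293.9 -648.2   52.5]
cradle [366.  138.7] 0.47 [ 758.1 -253.3    0. ]
jig [230.8 212.1] 0.74 [540.3 130.3   0. ]
bottle [195.9 128.7] 0.8 [779.7 236.    0. ]
tape_roll [420.  182.5] 0.9 [ 633.2 -408.9    0. ]
tape_gun [367.4 136.1] 0.92 [ 765.7 -257.3    0. ]
carton [152.4 304.9] 0.64 [275.2 344.2   0. ]
side 437.929068788675 [[ -0.9  -0.2   0.4 111.7]
 [ -0.4   0.5  -0.8 760.9]
 [ -0.   -0.8  -0.5 703. ]
 [  0.    0.    0.    1. ]]
lever_p
[... 308 characters left out ...]
73.1   52.5]
bar_mouth [376.8 246. ] 0.8 [ 380.2 -214.8   52.5]
bar_mouth [438.5 196.3] 0.63 [ 284.9 -579.2   52.5]
bar_mouth [266.8 228.7] 0.29 [ 703.6 -180.5   52.5]
cradle [374.6 238.5] 0.96 [ 420.5 -330.9    0. ]
jig [257.7 321.6] 0.57 [559.6 124.8   0. ]
bottle [149.3 325.9] 0.75 [785.  236.9   0. ]
tape_roll [322.2 214. ] 0.89 [ 628.  -411.3    0. ]
tape_roll [370.6 224.1] 0.42 [ 458.8 -408.8    0. ]
tape_gun [266.5 230.7] 0.58 [ 746.2 -245.3    0. ]
carton [338.4 446. ] 0.78 [270.5 341.2   0. ]
carton [261.9 322.1] 0.71 [549.7 122.4   0. ]
carton [373.1 239.7] 0.24 [ 422.6 -322.7    0. ]
[[ 0.3 -0.   1. ]
 [-1.  -0.   0.3]
 [ 0.  -1.  -0. ]] [ 158.1 -604.7  245.3] [ 0.1  0.2 -0.2] 1.1
```

View images.

View pics/top0.png

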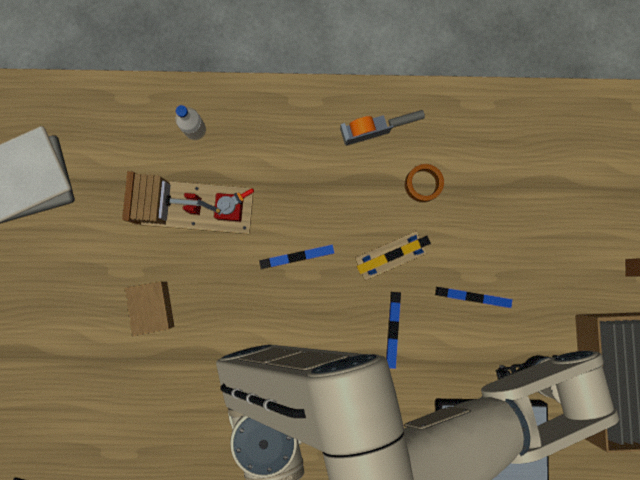

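View pics/side0.png

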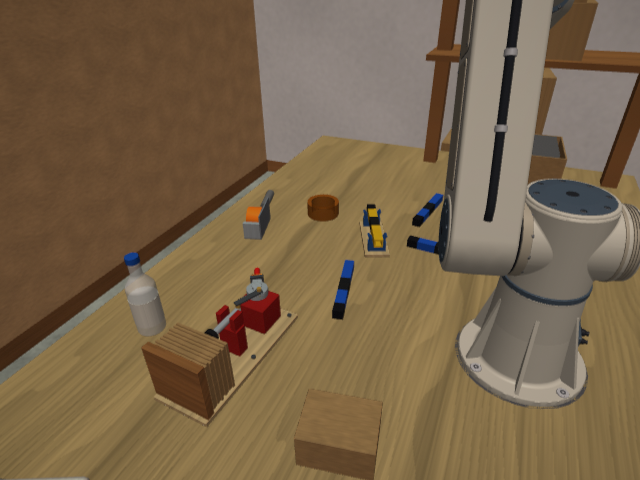

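The yellow bar lies in the cradle at top (394,253); side (374,228). Look-alikes: blue bars at top (297,256), (393,330), (474,297), rejected by colour. The jig pivot is at top (228,205), with the stub pointing up-right to (252,190). Next I work out the move to above the bar.

```bash
cat >> h.py <<'E'
from scipy.spatial.transform import Rotation as R
def down(yaw):  # tool x at yaw (deg), y down
    x=np.array([np.cos(np.radians(yaw)),np.sin(np.radians(yaw)),0]); y=np.array([0,0,-1.]); return np.c_[x,y,np.cross(x,y)]
def rel(pos,yaw,ref=None):
    s=robot.read_state(); p,r=ref or (np.array(s["ee_pos"]),np.array(s["tool_rot"]))
    t=r.T@(np.array(pos)-p); v=R.from_matrix(r.T@down(yaw)).as_rotvec(degrees=True); return np.round(np.r_[t,v],2)
E
python3 - <<'E'
from h import *
print(rel([425,-329,250],25)); s=robot.read_state(); print(s["tool_rot"],s["finger_gap"])
E
```

```text
[-199.16   -4.72  327.94    0.   -100.34   -0.  ]
[[ 2.53057898e-01 -2.02984175e-05  9.67451136e-01]
 [-9.67451136e-01 -1.12116937e-05  2.53057898e-01]
 [ 5.71009096e-06 -1.00000000e+00 -2.24749347e-05]] 85.09973187891563
```

Emit:
send_rows(targets="-199 -5 328 0 -100 0 60;-199 -5 328 0 -100 0 60;-199 -5 328 0 -100 0 60;-199 -5 328 0 -100 0 60;-199 -5 328 0 -100 0 60;-199 -5 328 0 -100 0 60;-199 -5 328 0 -100 0 60;-199 -5 328 0 -100 0 60", grip_force=30)

```text
clock: 1.77
ee_pos: [391.2, -363.7, 249.9]
tool_rot: [[0.953, 0.0, 0.304], [-0.304, -0.0, 0.953], [0.001, -1.0, -0.0]]
ft_force: [0.7, -0.2, 0.4]
finger_gap: 60.0
```

Emit:
send_rows(targets="21 0 43 0 -42.7 0 60;21 0 43 0 -42.7 0 60;21 0 43 0 -42.7 0 60;21 0 43 0 -42.7 0 60;21 0 43 0 -42.7 0 60;21 0 43 0 -42.7 0 60;21 0 43 0 -42.7 0 60;21 0 43 0 -42.7 0 60")

```text
clock: 2.43
ee_pos: [423.4, -330.9, 249.7]
tool_rot: [[0.91, 0.0, -0.414], [0.414, -0.0, 0.91], [0.0, -1.0, -0.0]]
ft_force: [-0.1, -0.3, 1.2]
finger_gap: 60.0
```

Run:
```python
from h import *
np.set_printoptions(precision=2,suppress=True)
p=robot.capture("wrist"); save(p,"w1.png"); print(p["fx"],np.array(p["cam_to_world"]))
for t,z in dict(bar=52.5,bar_mouth=52.5,cradle=0).items():
    for r in robot.place_of(p,t)[:4]: print(t,np.array(r["point"]),round(r["conf"],2),atz(p,r["point"],z))
m=cv2.inRange(cv2.cvtColor(p["frame"],cv2.COLOR_RGB2HSV),(20,120,80),(35,255,255))
c=max(cv2.findContours(cv2.morphologyEx(m,cv2.MORPH_CLOSE,np.ones((60,60))),0,2)[0],key=cv2.contourArea); print(cv2.minAreaRect(c))
bx=cv2.boxPoints(cv2.minAreaRect(c)); print(np.array([atz(p,b,65) for b in bx]))
print(robot.read_state()["ee_pos"])
```

```text
356.4472218171715 [[   0.91    0.39    0.13  389.92]
 [   0.41   -0.86   -0.29 -256.26]
 [  -0.      0.32   -0.95  379.89]
 [   0.      0.      0.      1.  ]]
bar [152.7 338.2] 0.95 [ 321.11 -529.31   52.5 ]
bar [320.8 209.9] 0.85 [ 425.99 -327.31   52.5 ]
bar [121.2 117.6] 0.65 [ 233.95 -324.34   52.5 ]
bar_mouth [324.6  88.5] 0.92 [ 384.96 -230.14   52.5 ]
bar_mouth [14.  59.1] 0.87 [ 141.54 -316.08   52.5 ]
bar_mouth [408.4  43. ] 0.86 [ 432.85 -170.76   52.5 ]
cradle [322.3  86.5] 0.35 [ 381.35 -225.24    0.  ]
((322.0, 189.0), (202.0, 30.0), 90.0)
[[ 371.95 -236.72   65.  ]
 [ 394.19 -226.62   65.  ]
 [ 472.5  -391.02   65.  ]
 [ 445.8  -403.16   65.  ]]
[ 423.34 -330.98  249.65]
```

View pics/w1.png

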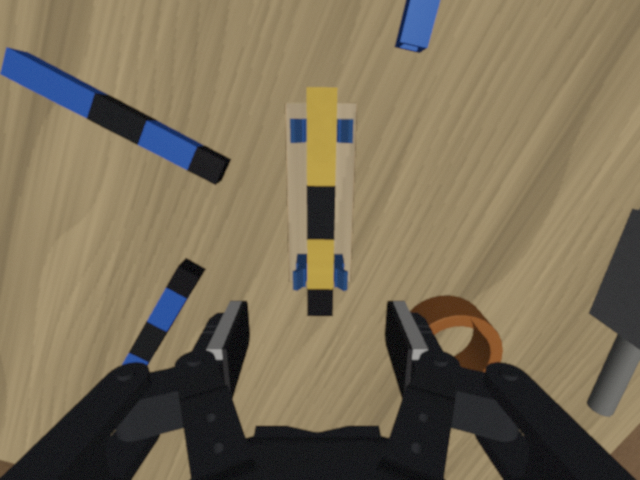

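Run:
```python
from h import *
np.set_printoptions(precision=2,suppress=True)
p=robot.capture("wrist"); print(p["cx"],p["cy"])
for uv in [(322,88),(321.5,185.5),(321,239.5),(320,290),(320,314)]: print(uv,atz(p,uv,65))
# band edges per column & side edges at several rows
hsv=cv2.cvtColor(p["frame"],cv2.COLOR_RGB2HSV); m=cv2.inRange(hsv,(20,120,80),(35,255,255))
for r in(95,110,150,175,250,275):
    c=np.where(m[r,280:360])[0]+280; a,b=atz(p,(c[0],r),65),atz(p,(c[-1]+1,r),65); print(r,c[0],c[-1]+1,(a+b)/2,np.linalg.norm(a-b))
c=np.where(m[:,321])[0]; print(c[0],c[np.where(np.diff(c)>5)[0]],c[1:][np.diff(c)>5],c[-1])
```

```text
316.8623876765259 240.93955544419762
(322, 88) [ 382.88 -231.77   65.  ]
(321.5, 185.5) [ 415.83 -304.25   65.  ]
(321, 239.5) [ 436.51 -350.22   65.  ]
(320, 290) [ 457.38 -397.89   65.  ]
(320, 314) [ 468.48 -422.07   65.  ]
95 307 338 [ 385.46 -236.4    65.  ] 25.391344714579017
110 307 337 [ 389.92 -247.05   65.  ] 24.882661171958762
150 307 336 [ 403.04 -276.5    65.  ] 24.891618668809723
175 307 336 [ 411.96 -295.86   65.  ] 25.4459088277507
250 308 334 [ 440.86 -359.68   65.  ] 24.446783592945156
275 308 333 [ 451.14 -383.16   65.  ] 24.081215698526506
87 [186] [239] 289
```

The picture shows the yellow bar along the image column 321. Its mouth is at row 87, the black band at rows 186–239 and the black closed end at row 314. The measured length is 209 mm and the width 25 mm, as specified. Centre (426,-327).

Emit:
send_rows(targets="4 40 2.5 0 0 0 60;4 80 2.5 0 0 0 60;4 120 2.5 0 0 0 60;4 150 2.5 0 0 0 60;4 175 2.5 0 0 0 60;4 190 2.5 0 0 0 60;4 202 2.5 0 0 0 60;4 202 2.5 0 0 0 60")

```text
clock: 3.35
ee_pos: [424.9, -326.2, 45.5]
tool_rot: [[0.909, -0.003, -0.416], [0.416, 0.002, 0.909], [-0.002, -1.0, 0.003]]
ft_force: [-0.1, -0.1, 0.1]
finger_gap: 60.1
```

Emit:
send_rows(targets="0 0 0 0 0 0 20;0 0 0 0 0 0 20;0 0 0 0 0 0 20;0 0 0 0 0 0 20;0 0 0 0 0 0 20;0 0 0 0 0 0 20", grip_force=40)

```text
clock: 3.85
ee_pos: [426.8, -327.6, 49.0]
tool_rot: [[0.909, 0.002, -0.417], [0.417, -0.002, 0.909], [0.001, -1.0, -0.002]]
ft_force: [0.2, 0.7, 7.2]
finger_gap: 24.4
```

Emit:
send_rows(targets="0 -10 0 0 0 0 20;0 -30 0 0 0 0 20;0 -60 0 0 0 0 20;0 -95 0 0 0 0 20;0 -130 0 0 0 0 20;0 -165 0 0 0 0 20;0 -200 0 0 0 0 20;0 -220 0 0 0 0 20")

```text
clock: 4.52
ee_pos: [426.5, -327.4, 272.5]
tool_rot: [[0.909, 0.004, -0.417], [0.417, -0.003, 0.909], [0.002, -1.0, -0.004]]
ft_force: [1.3, -1.3, -3.4]
finger_gap: 24.1
```

Emit:
send_rows(targets="10 0 15 0 -1 0 20;28 0 41 0 -2 0 20;48 0 71 0 -3 0 20;68 0 101 0 -4 0 20;88 0 130 0 -5 0 20;108 0 160 0 -6 0 20;128 0 190 0 -7 0 20;148 0 219 0 -7 0 20")

```text
clock: 5.18
ee_pos: [468.4, -64.4, 268.4]
tool_rot: [[0.851, 0.0, -0.525], [0.525, 0.0, 0.851], [0.0, -1.0, -0.0]]
ft_force: [1.2, 0.0, -2.6]
finger_gap: 24.5
```

Emit:
send_rows(targets="20 0 27 0 0 0 20;42 0 60 0 0 0 20;54 0 78 0 0 0 20;62 0 89 0 0 0 20;62 0 89 0 0 0 20;62 0 89 0 0 0 20;62 0 89 0 0 0 20")

```text
clock: 5.77
ee_pos: [474.9, 41.5, 267.9]
tool_rot: [[0.851, -0.0, -0.525], [0.525, -0.0, 0.851], [-0.0, -1.0, -0.0]]
ft_force: [0.1, -0.7, -2.7]
finger_gap: 24.2
```

Run:
```python
from h import *
np.set_printoptions(precision=2,suppress=True)
s=robot.read_state(); print(s["ee_pos"],s["ft_force"],s["torque"])
p=robot.capture("wrist"); save(p,"w2.png"); print(np.array(p["cam_to_world"]))
np.save("w2.npy",p,allow_pickle=True)
for t,z in dict(bar=s["ee_pos"][2]+5,bar_mouth=s["ee_pos"][2]+5,collar=100,lever_pivot=100,jig=0).items():
    for r in robot.place_of(p,t)[:4]: print(t,np.array(r["point"]),round(r["conf"],2),atz(p,r["point"],z))
```

```text
[474.85  41.51 267.9 ] [ 0.13 -0.74 -2.72] [-0.01  0.01  0.02]
[[  0.85   0.5    0.17 432.23]
 [  0.52  -0.81  -0.27 111.34]
 [ -0.     0.32  -0.95 398.09]
 [  0.     0.     0.     1.  ]]
bar [318.7 332.6] 0.79 [475.56  42.28 272.9 ]
bar [227.6 244.4] 0.59 [426.77  56.72 272.9 ]
bar_mouth [205.3 324.6] 0.67 [434.74  21.45 272.9 ]
bar_mouth [319.3  38.8] 0.61 [420.11 132.21 272.9 ]
collar [444.3 226.8] 0.77 [572.4   94.88 100.  ]
lever_pivot [449.5 178. ] 0.73 [549.75 130.63 100.  ]
jig [416.2 162. ] 0.95 [547.17 131.72   0.  ]
```

View pics/w2.png

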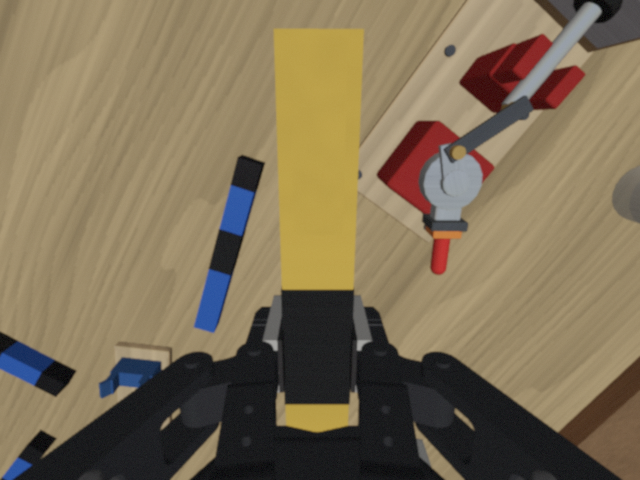

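Run:
```python
from h import *
np.set_printoptions(precision=2,suppress=True)
p=np.load("w2.npy",allow_pickle=True).item()
save(p,"w2c.png",(390,130,500,290),5)
hsv=cv2.cvtColor(p["frame"],cv2.COLOR_RGB2HSV)
m=(((hsv[...,0]<6)|(hsv[...,0]>174))&(hsv[...,1]>150)&(hsv[...,2]>60)); o=cv2.inRange(hsv,(7,150,120),(18,255,255))
for r in range(226,278,3):
    c=np.where(m[r,420:470])[0]+420; d=np.where(o[r,420:470])[0]+420
    print(r,(c[0],c[-1]+1,atz(p,((c[0]+c[-1]+1)/2,r+.5),100)[:2]) if len(c) else '', (d[0],d[-1]+1) if len(d) else '')
```

```text
226  
229  
232  (np.int64(433), np.int64(461))
235  (np.int64(432), np.int64(461))
238  (np.int64(434), np.int64(451))
241 (np.int64(434), np.int64(450), array([579.08,  83.12])) 
244 (np.int64(434), np.int64(449), array([580.44,  80.66])) 
247 (np.int64(433), np.int64(449), array([581.82,  78.2 ])) 
250 (np.int64(433), np.int64(448), array([583.19,  75.71])) 
253 (np.int64(432), np.int64(448), array([584.58,  73.22])) 
256 (np.int64(432), np.int64(448), array([586.36,  70.94])) 
259 (np.int64(432), np.int64(447), array([587.76,  68.42])) 
262 (np.int64(432), np.int64(447), array([589.56,  66.11])) 
265 (np.int64(431), np.int64(446), array([590.59,  63.32])) 
268 (np.int64(431), np.int64(446), array([592.41,  60.99])) 
271 (np.int64(433), np.int64(444), array([594.23,  58.65])) 
274  
277
```

View pics/w2c.png

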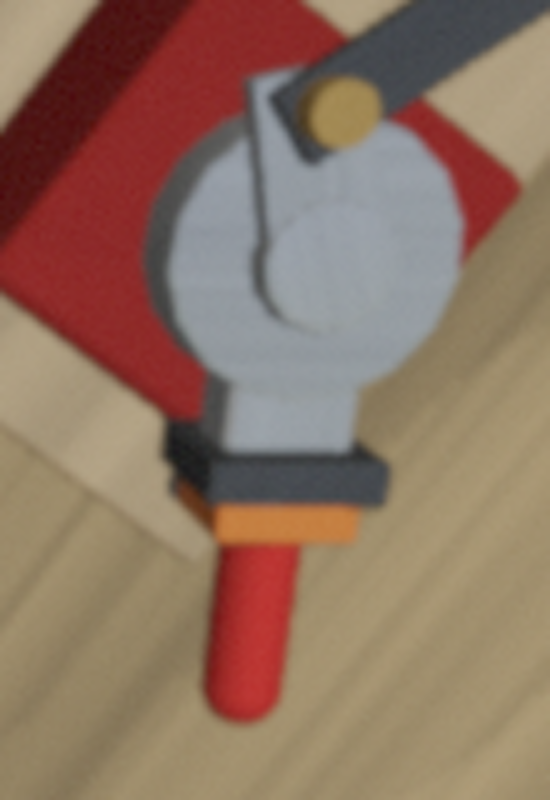

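Run:
```python
from h import *
np.set_printoptions(precision=2,suppress=True)
p=np.load("w2.npy",allow_pickle=True).item()
u=np.array([np.cos(np.radians(-58.4)),np.sin(np.radians(-58.4)),0])
tip=atz(p,(438.5,274.4),100); print("tip",tip,"pivot from tip",tip-85*u)
for n,uv,z in [("collar face top",(448.5,230.3),115),("ring face top",(447.5,238.4),112),("ring inner",(448,231),112),("boss",(456,183.6),123),("disc",(453.3,179),115),("disc",(453.3,179),112)]:
    X=atz(p,uv,z); print(n,X,"along from tip",(X-tip)@u,"lat",np.cross(u,X-tip)[2])
print("mouth edge",atz(p,(319,29),285.4),"bar left/right", atz(p,(274.5,32),285.4),atz(p,(363.5,32),285.4),atz(p,(282,285),285.4),atz(p,(355,285),285.4))
```

```text
tip [596.01  56.37 100.  ] pivot from tip [551.47 128.76 100.  ]
collar face top [570.19  95.14 115.  ] along from tip -46.55479179640919 lat -1.670394733432154
ring face top [575.41  88.89 112.  ] along from tip -38.492768068589626 lat -0.5077376127653714
ring inner [571.68  94.27 112.  ] along from tip -45.02842840136111 lat -0.8613306580288338
boss [547.65 128.38 123.  ] along from tip -86.67460698344696 lat -3.451056576244781
disc [546.89 130.62 115.  ] along from tip -88.97931248347356 lat -2.9275363200532993
disc [548.11 130.82 112.  ] along from tip -88.51660470441706 lat -1.7856168451970902
mouth edge [419.98 132.13 285.4 ] bar left/right [409.82 125.   285.4 ] [430.92 138.01 285.4 ] [450.27  58.75 285.4 ] [471.9  72.1 285.4]
```

The enlarged view shows the stub from the orange ring (row 238) to its tip (row 274). The ring face stands about 7 mm out of the collar. Moving to a standoff in line with the stub.

Emit:
send_rows(targets="9 0 -15 0 0 0 20;25 0 -40 0 0 0 20;42 0 -67 0 0 0 20;60 0 -95 0 0 0 20;78 0 -124 0 0 0 20;95 0 -150 0 0 0 20;106 0 -168 0 0 0 20;111 0 -175 0 0 0 20")

```text
clock: 6.73
ee_pos: [663.8, -50.7, 267.0]
tool_rot: [[0.852, 0.001, -0.523], [0.523, -0.001, 0.852], [0.0, -1.0, -0.001]]
ft_force: [0.5, -0.4, -2.3]
finger_gap: 24.4
```

Emit:
send_rows(targets="0 20 0 0 0 0 20;0 50 0 0 0 0 20;0 80 0 0 0 0 20;0 110 0 0 0 0 20;0 140 0 0 0 0 20;0 160 0 0 0 0 20;0 171 0 0 0 0 20;0 171 0 0 0 0 20")

```text
clock: 7.4
ee_pos: [659.4, -48.5, 93.9]
tool_rot: [[0.851, -0.005, -0.525], [0.525, 0.0, 0.851], [-0.004, -1.0, 0.003]]
ft_force: [-0.3, -0.9, -1.8]
finger_gap: 24.3
```

Run:
```python
from h import *
np.set_printoptions(precision=2,suppress=True)
s=robot.read_state(); print(s["ee_pos"],s["tool_rot"],s["ft_force"],s["torque"],s["qpos"],s["clock"])
q=robot.capture("side"); p=robot.capture("top")
a=cv2.resize(q["frame"][240:320,200:300],None,fx=5,fy=5,interpolation=2)
b=cv2.resize(p["frame"][160:240,200:300],None,fx=5,fy=5,interpolation=2)
cv2.imwrite("pics/c3.png",cv2.cvtColor(np.vstack([a,b])[:, :],cv2.COLOR_RGB2BGR)) if 0 else cv2.imwrite("pics/c3.png",cv2.resize(cv2.cvtColor(np.hstack([a,b]),cv2.COLOR_RGB2BGR),(800,320)))
np.save("s3.npy",q,allow_pickle=True);np.save("t3.npy",p,allow_pickle=True)
for X in [(596,57,100),(606.5,40,100),(550.5,129.5,100)]: print(proj(q,X),proj(p,X))
```

```text
[659.39 -48.47  93.93] [[ 0.85 -0.   -0.52]
 [ 0.52  0.    0.85]
 [-0.   -1.    0.  ]] [-0.33 -0.85 -1.76] [0.02 0.05 0.03] [-0.08  0.57  1.66  0.    0.92 -0.63] 7.4
[255.25 267.72] [254.02 187.94]
[255.12 262.9 ] [260.42 184.16]
[256.14 290.2 ] [226.62 204.38]
```

View pics/c3.png

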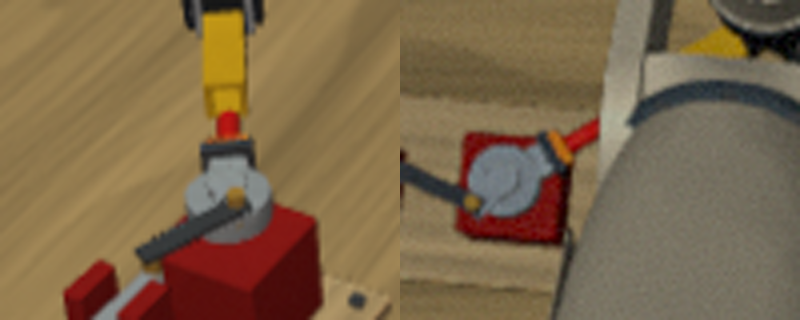

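Emit:
send_rows(targets="0 0 2 0 0 0 20;0 0 5 0 0 0 20;0 0 8 0 0 0 20;0 0 11 0 0 0 20;0 0 13 0 0 0 20;0 0 13 0 0 0 20;0 0 13 0 0 0 20")

```text
clock: 8.08
ee_pos: [654.7, -37.4, 96.8]
tool_rot: [[0.851, 0.0, -0.525], [0.525, -0.0, 0.851], [0.0, -1.0, -0.0]]
ft_force: [-0.6, -0.4, -1.7]
finger_gap: 24.4
```

```bash
cat > st.py <<'E'
from h import *
np.set_printoptions(precision=2,suppress=True)
s=robot.read_state(); r=np.array(s["tool_rot"]); f=np.array(s["ft_force"]); t=np.array(s["torque"]); e=np.array(s["ee_pos"])
P=np.array([550.5,129.5]); d=e[:2]-P
print(s["clock"],e,"f tool",r.T@f,"t tool",r.T@t,"| dist pivot",np.linalg.norm(d),"bearing",np.degrees(np.arctan2(d[1],d[0])),"bar dir",np.degrees(np.arctan2(-r[1,2],-r[0,2])),"gap",s["finger_gap"])
E
python3 st.py
```

```text
8.0833 [654.68 -37.39  96.8 ] f tool [-0.69  1.69 -0.02] t tool [-0.04  0.01 -0.03] | dist pivot 196.73194938171798 bearing -58.02603586006132 bar dir -58.32837746495398 gap 24.40216711925161
```

Emit:
send_rows(targets="0 0 2 0 0 0 20;0 0 4 0 0 0 20;0 0 6 0 0 0 20;0 0 8 0 0 0 20;0 0 10 0 0 0 20;0 0 12 0 0 0 20;0 0 14 0 0 0 20;0 0 16 0 0 0 20")

```text
clock: 8.75
ee_pos: [646.0, -23.8, 96.5]
tool_rot: [[0.851, -0.0, -0.525], [0.525, -0.0, 0.851], [-0.0, -1.0, 0.0]]
ft_force: [0.1, -2.0, -3.6]
finger_gap: 24.5
```

```bash
python3 st.py
```

```text
8.75 [646.01 -23.84  96.54] f tool [-0.94  3.62 -1.76] t tool [-0.1  -0.16  0.23] | dist pivot 180.64771133706472 bearing -58.08338096105413 bar dir -58.345606973421226 gap 24.458371317186234
```

Emit:
send_rows(targets="-0.3 0.5 0 0 0 0 20;-0.5 1 0 0 0 0 20;-0.5 1 1 0 0 0 20;-0.5 1 2 0 0 0 20;-0.5 1 3 0 0 0 20;-0.5 1 4 0 0 0 20;-0.5 1 5 0 0 0 20;-0.5 1 6 0 0 0 20")

```text
clock: 9.42
ee_pos: [642.7, -19.0, 95.6]
tool_rot: [[0.851, 0.0, -0.525], [0.525, 0.0, 0.851], [0.0, -1.0, -0.0]]
ft_force: [-0.1, -0.2, -3.1]
finger_gap: 24.4
```

```bash
python3 st.py
```

```text
9.4167 [642.71 -18.96  95.65] f tool [-0.15  3.15 -0.14] t tool [ 0.07 -0.04  0.02] | dist pivot 174.7690169142057 bearing -58.15524435194851 bar dir -58.34724236034887 gap 24.384445052860823
```

Emit:
send_rows(targets="0 0 2 0 0 0 20;0 0 4 0 0 0 20;0 0 6 0 0 0 20;0 0 8 0 0 0 20;0 0 10 0 0 0 20;0 0 12 0 0 0 20;0 0 14 0 0 0 20;0 0 15 0 0 0 20", grip_force=30)

```text
clock: 10.08
ee_pos: [634.6, -6.1, 95.6]
tool_rot: [[0.851, -0.0, -0.525], [0.525, 0.0, 0.851], [-0.0, -1.0, 0.0]]
ft_force: [0.1, -1.0, -2.3]
finger_gap: 24.2
```

```bash
python3 st.py
```

```text
10.0833 [634.64  -6.09  95.61] f tool [-0.49  2.33 -0.92] t tool [-0.01 -0.03  0.03] | dist pivot 159.56990617128127 bearing -58.178799263971705 bar dir -58.34189878083309 gap 24.234155564041295
```

Inserted about 30 mm with almost no force. Now creeping towards the ring.

Emit:
send_rows(targets="0 0 0.6 0 0 0 20;0 0 1.1 0 0 0 20;0 0 1.6 0 0 0 20;0 0 2.1 0 0 0 20;0 0 2.6 0 0 0 20;0 0 3.1 0 0 0 20;0 0 3.6 0 0 0 20;0 0 4 0 0 0 20")

```text
clock: 10.75
ee_pos: [632.7, -2.9, 95.6]
tool_rot: [[0.851, 0.0, -0.525], [0.525, -0.0, 0.851], [-0.0, -1.0, -0.0]]
ft_force: [0.5, -0.6, -3.3]
finger_gap: 24.3
```

```bash
python3 st.py
```

```text
10.75 [632.74  -2.93  95.65] f tool [ 0.07  3.26 -0.79] t tool [-0.1  -0.03  0.08] | dist pivot 155.88688836563747 bearing -58.15933397845876 bar dir -58.34720609196377 gap 24.325568540748545
```

Emit:
send_rows(targets="0 0 0.3 0 0 0 20;0 0 0.6 0 0 0 20;0 0 0.9 0 0 0 20;0 0 1.2 0 0 0 20;0 0 1.5 0 0 0 20;0 0 1.8 0 0 0 20;0 0 2.1 0 0 0 20;0 0 2.4 0 0 0 20")

```text
clock: 11.42
ee_pos: [631.5, -0.9, 95.6]
tool_rot: [[0.851, 0.0, -0.525], [0.525, -0.0, 0.851], [0.0, -1.0, -0.0]]
ft_force: [0.4, -1.0, -2.6]
finger_gap: 24.5
```

```bash
python3 st.py
```

```text
11.4167 [631.53  -0.91  95.65] f tool [-0.21  2.61 -1.1 ] t tool [-0.23 -0.06  0.11] | dist pivot 153.53617461449585 bearing -58.14552992651431 bar dir -58.34538487553766 gap 24.532618354971138
```

Emit:
send_rows(targets="0 0 0.3 0 0 0 20;0 0 0.6 0 0 0 20;0 0 0.8 0 0 0 20;0 0 1 0 0 0 20;0 0 1.2 0 0 0 20;0 0 1.4 0 0 0 20;0 0 1.6 0 0 0 20;0 0 1.8 0 0 0 20")

```text
clock: 12.08
ee_pos: [631.6, -0.5, 96.0]
tool_rot: [[0.851, 0.002, -0.525], [0.525, -0.002, 0.851], [0.001, -1.0, -0.003]]
ft_force: [3.7, -8.7, -3.3]
finger_gap: 24.3
```

```bash
python3 st.py
```

```text
12.0833 [631.59  -0.51  96.  ] f tool [-1.41  3.29 -9.34] t tool [-1.48 -0.31  0.27] | dist pivot 153.22745022566454 bearing -58.045578158196804 bar dir -58.3118768960445 gap 24.280469964713113
```

Emit:
send_rows(targets="0 0 0.2 0 0 0 20;0 0 0.2 0 0 0 20;0 0 0.2 0 0 0 20;0 0 0.2 0 0 0 20")

```text
clock: 12.42
ee_pos: [631.6, -0.5, 96.0]
tool_rot: [[0.851, 0.002, -0.525], [0.525, -0.002, 0.851], [0.001, -1.0, -0.003]]
ft_force: [3.1, -8.4, -3.3]
finger_gap: 24.5
```

```bash
python3 st.py
```

```text
12.4167 [631.59  -0.49  96.03] f tool [-1.76  3.34 -8.79] t tool [-1.45 -0.25  0.3 ] | dist pivot 153.20975315864936 bearing -58.043143266026235 bar dir -58.31496736881662 gap 24.479303940274203
```

Contact: about 9 N against the ring, and the arm gives about 6 N/mm. Now swinging in 6° chunks about the pivot, with force checks.

Emit:
send_rows(targets="-1 0 0 0 0.4 0 20;-2.6 0 0.05 0 1 0 20;-4.7 0 0.1 0 1.8 0 20;-6.9 0 0.2 0 2.6 0 20;-9 0 0.3 0 3.4 0 20;-11.1 0 0.4 0 4.2 0 20;-13.5 0 0.6 0 5.1 0 20;-15.8 0 0.85 0 6 0 20")

```text
clock: 13.08
ee_pos: [618.6, -8.1, 96.3]
tool_rot: [[0.902, 0.004, -0.432], [0.432, -0.002, 0.902], [0.003, -1.0, -0.003]]
ft_force: [5.7, -9.7, -3.8]
finger_gap: 24.6
```

```bash
python3 st.py
```

```text
13.0833 [618.55  -8.1   96.34] f tool [  0.99   3.8  -11.19] t tool [-1.8  -0.02 -0.23] | dist pivot 153.5057921341945 bearing -63.6848223721687 bar dir -64.38933138275078 gap 24.60433815664514
```

Emit:
send_rows(targets="-2 0 0 0 0.75 0 20;-4 0 0 0 1.5 0 20;-6 0 0.05 0 2.25 0 20;-7.9 0 0.1 0 3 0 20;-9.9 0 0.2 0 3.75 0 20;-11.9 0 0.35 0 4.5 0 20;-13.9 0 0.5 0 5.25 0 20;-15.8 0 0.7 0 6 0 20")

```text
clock: 13.75
ee_pos: [603.7, -14.5, 96.2]
tool_rot: [[0.942, 0.004, -0.336], [0.336, -0.002, 0.942], [0.003, -1.0, -0.003]]
ft_force: [4.6, -11.3, -4.2]
finger_gap: 24.6
```

```bash
python3 st.py
```

```text
13.75 [603.69 -14.51  96.22] f tool [  0.54   4.28 -12.18] t tool [-1.94 -0.05 -0.12] | dist pivot 153.52219406853854 bearing -69.72770431534202 bar dir -70.37122558663228 gap 24.57453455753733
```

Emit:
send_rows(targets="-2 0 -0.1 0 0.75 0 20;-4 0 -0.15 0 1.5 0 20;-6 0 -0.15 0 2.25 0 20;-7.9 0 -0.1 0 3 0 20;-9.9 0 -0.05 0 3.75 0 20;-11.9 0 0.05 0 4.5 0 20;-13.9 0 0.2 0 5.25 0 20;-15.8 0 0.35 0 6 0 20")

```text
clock: 14.42
ee_pos: [588.3, -19.4, 96.1]
tool_rot: [[0.972, 0.003, -0.236], [0.236, -0.002, 0.972], [0.002, -1.0, -0.003]]
ft_force: [3.3, -10.3, -3.9]
finger_gap: 24.7
```

```bash
python3 st.py
```

```text
14.4167 [588.28 -19.42  96.11] f tool [  0.77   3.94 -10.81] t tool [-1.77  0.04 -0.07] | dist pivot 153.6421997884539 bearing -75.76508549391085 bar dir -76.37049902430427 gap 24.655751589737324
```

Emit:
send_rows(targets="-2 0 0 0 0.75 0 20;-4 0 0 0 1.5 0 20;-6 0 0 0 2.25 0 20;-7.9 0 0.05 0 3 0 20;-9.9 0 0.1 0 3.75 0 20;-11.9 0 0.25 0 4.5 0 20;-13.9 0 0.4 0 5.25 0 20;-15.8 0 0.55 0 6 0 20")

```text
clock: 15.08
ee_pos: [574.1, -22.7, 96.5]
tool_rot: [[0.991, 0.006, -0.132], [0.132, -0.002, 0.991], [0.005, -1.0, -0.003]]
ft_force: [7.4, -12.3, -5.2]
finger_gap: 24.2
```

```bash
python3 st.py
```

```text
15.0833 [574.15 -22.75  96.52] f tool [  5.66   5.32 -13.2 ] t tool [-2.13  0.37 -0.9 ] | dist pivot 154.0723257284412 bearing -81.1704104861877 bar dir -82.41306264591157 gap 24.165708707615405
```

Emit:
send_rows(targets="-2 0 -0.1 0 0.75 0 20;-4 0 -0.2 0 1.5 0 20;-6 0 -0.25 0 2.25 0 20;-7.9 0 -0.25 0 3 0 20;-9.9 0 -0.2 0 3.75 0 20;-11.9 0 -0.1 0 4.5 0 20;-13.9 0 0 0 5.25 0 20;-15.8 0 0.15 0 6 0 20")

```text
clock: 15.75
ee_pos: [558.9, -24.5, 96.5]
tool_rot: [[1.0, 0.006, -0.028], [0.028, -0.002, 1.0], [0.006, -1.0, -0.002]]
ft_force: [8.3, -10.5, -7.2]
finger_gap: 24.5
```

```bash
python3 st.py
```

```text
15.75 [558.85 -24.5   96.53] f tool [  7.97   7.25 -10.69] t tool [-2.04  0.28 -1.26] | dist pivot 154.22929855053917 bearing -86.89556361813646 bar dir -88.39923777834967 gap 24.512674672206387
```

Emit:
send_rows(targets="-2 0.1 0 0 0.75 0 20;-4 0.2 -0.05 0 1.5 0 20;-6 0.3 -0.05 0 2.25 0 20;-7.9 0.4 0 0 3 0 20;-9.9 0.5 0.05 0 3.75 0 20;-11.9 0.5 0.15 0 4.5 0 20;-13.9 0.5 0.25 0 5.25 0 20;-15.8 0.5 0.4 0 6 0 20")

```text
clock: 16.42
ee_pos: [543.1, -24.7, 96.1]
tool_rot: [[0.997, 0.007, 0.077], [-0.077, -0.002, 0.997], [0.007, -1.0, -0.002]]
ft_force: [8.6, -13.2, -5.8]
finger_gap: 24.4
```

```bash
python3 st.py
```

```text
16.4167 [543.13 -24.73  96.14] f tool [  9.51   5.91 -12.5 ] t tool [-2.02  0.25 -1.36] | dist pivot 154.40197684063168 bearing -92.73695825790955 bar dir -94.39068806298769 gap 24.388857046656405
```

Emit:
send_rows(targets="-2 0 -0.1 0 0.75 0 20;-4 0 -0.15 0 1.5 0 20;-6 0 -0.2 0 2.25 0 20;-7.9 0 -0.15 0 3 0 20;-9.9 0 -0.1 0 3.75 0 20;-11.9 0 0 0 4.5 0 20;-13.9 0 0.1 0 5.25 0 20;-15.8 0 0.25 0 6 0 20")

```text
clock: 17.08
ee_pos: [526.8, -23.2, 96.0]
tool_rot: [[0.984, 0.005, 0.18], [-0.18, -0.002, 0.984], [0.006, -1.0, -0.001]]
ft_force: [6.4, -13.7, -5.8]
finger_gap: 24.4
```

```bash
python3 st.py
```

```text
17.0833 [526.79 -23.24  95.96] f tool [  8.75   5.91 -12.35] t tool [-1.9   0.34 -1.32] | dist pivot 154.56828522931798 bearing -98.82401713931873 bar dir -100.39443209738869 gap 24.42573814409957
```

Emit:
send_rows(targets="-2 0 -0.1 0 0.75 0 20;-4 0 -0.1 0 1.5 0 20;-6 0 -0.1 0 2.25 0 20;-7.9 0 -0.1 0 3 0 20;-9.9 0 -0.05 0 3.75 0 20;-11.9 0 0.05 0 4.5 0 20;-13.9 0 0.15 0 5.25 0 20;-15.8 0 0.3 0 6 0 20")

```text
clock: 17.75
ee_pos: [510.2, -20.0, 95.7]
tool_rot: [[0.959, 0.003, 0.282], [-0.282, -0.002, 0.959], [0.004, -1.0, -0.001]]
ft_force: [2.7, -12.6, -3.3]
finger_gap: 24.3
```

```bash
python3 st.py
```

```text
17.75 [510.24 -19.97  95.69] f tool [  6.08   3.34 -11.29] t tool [-1.8   0.39 -1.  ] | dist pivot 154.79530424161172 bearing -105.07678367342457 bar dir -106.40705880660386 gap 24.293102676506194
```

Emit:
send_rows(targets="-1.6 0 -0.05 0 0.6 0 20;-3.2 0 -0.05 0 1.2 0 20;-4.8 0 -0.05 0 1.8 0 20;-6.3 0 0 0 2.4 0 20;-7.9 0 0.05 0 3 0 20;-9.5 0 0.1 0 3.6 0 20;-11.1 0 0.15 0 4.2 0 20;-13.2 0 0.3 0 5 0 20")

```text
clock: 18.42
ee_pos: [495.5, -15.1, 95.1]
tool_rot: [[0.931, -0.001, 0.364], [-0.364, -0.001, 0.931], [-0.001, -1.0, -0.001]]
ft_force: [-3.7, -3.7, -1.7]
finger_gap: 24.3
```

```bash
python3 st.py
```

```text
18.4167 [495.47 -15.05  95.11] f tool [-2.12  1.73 -4.83] t tool [-0.63 -0.28  0.3 ] | dist pivot 154.67114630785522 bearing -110.84084637915487 bar dir -111.3744860361687 gap 24.29436965981696
```

Emit:
send_rows(targets="-1.6 0 0 0 0.6 0 20;-3.2 0 0 0 1.2 0 20;-4.8 0 0 0 1.8 0 20;-6.3 0 0.05 0 2.4 0 20;-7.9 0 0.1 0 3 0 20;-9.2 0 0.15 0 3.5 0 20;-10.6 0 0.3 0 4 0 20;-10.6 0 0.3 0 4 0 20")

```text
clock: 19.08
ee_pos: [485.1, -10.6, 95.0]
tool_rot: [[0.904, -0.002, 0.428], [-0.428, -0.0, 0.904], [-0.002, -1.0, -0.001]]
ft_force: [-3.6, -5.5, -0.6]
finger_gap: 24.7
```

```bash
python3 st.py
```

```text
19.0833 [485.14 -10.6   95.04] f tool [-0.87  0.6  -6.55] t tool [-0.73 -0.22  0.22] | dist pivot 154.59719785292637 bearing -115.00933559381802 bar dir -115.36459092797993 gap 24.70372521062913
```

Emit:
send_rows(targets="-1 0 0 0 0.4 0 20;-2 0 0 0 0.8 0 20;-3 0 0 0 1.2 0 20;-4 0 0 0 1.6 0 20;-5.3 0 0.1 0 2 0 20;-5.3 0 0.1 0 2 0 20;-5.3 0 0.1 0 2 0 20")

```text
clock: 19.67
ee_pos: [481.3, -8.9, 95.2]
tool_rot: [[0.888, -0.001, 0.46], [-0.46, -0.001, 0.888], [-0.0, -1.0, -0.001]]
ft_force: [-1.9, -10.6, -1.9]
finger_gap: 24.6
```

```bash
python3 st.py
python3 - <<'E'
from h import *
q=robot.capture("side"); p=robot.capture("top")
a=cv2.resize(q["frame"][220:340,200:300],(400,480),interpolation=2)
b=cv2.resize(p["frame"][160:280,190:290],(400,480),interpolation=2)
cv2.imwrite("pics/c4.png",cv2.cvtColor(np.hstack([a,b]),cv2.COLOR_RGB2BGR))
E
```

```text
19.6667 [481.26  -8.93  95.23] f tool [  3.2    1.87 -10.3 ] t tool [-1.38  0.14 -0.44] | dist pivot 154.77472461631078 bearing -116.57252377278718 bar dir -117.3552136194187 gap 24.639335111632025
```

View pics/c4.png

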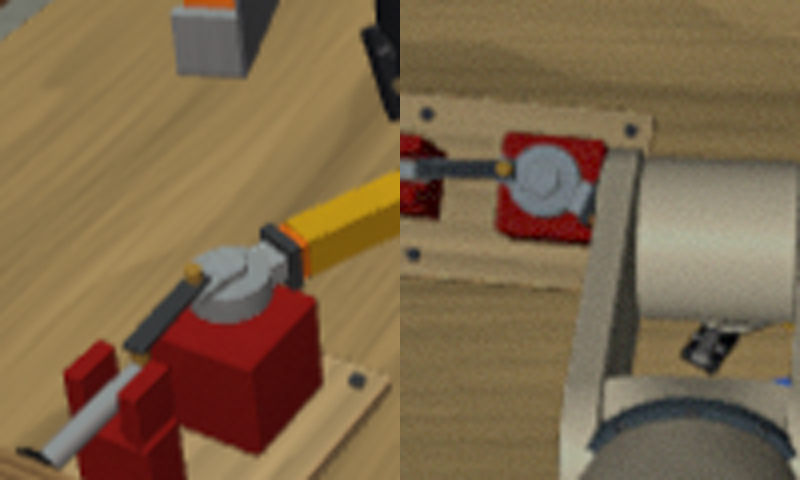

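The side view shows the bar home on the orange ring at (290,250), with the link and plunger in line and past centre. The push now meets a stop although the spring helps closing, so the lever is shut. Drawing off.

Emit:
send_rows(targets="1 0 -1 0 0 0 20;2 0 -3 0 0 0 20;2 0 -6 0 0 0 20;2 0 -10 0 0 0 20;2 0 -14 0 0 0 20;2 0 -18 0 0 0 20;2 0 -22 0 0 0 20;2 0 -26 0 0 0 20")

```text
clock: 20.43
ee_pos: [471.4, -32.5, 95.2]
tool_rot: [[0.888, 0.0, 0.46], [-0.46, -0.0, 0.888], [0.0, -1.0, 0.0]]
ft_force: [-1.3, 1.7, -2.4]
finger_gap: 24.6
```

```bash
python3 st.py
```

```text
20.4333 [471.41 -32.5   95.17] f tool [-1.95  2.41  0.86] t tool [ 0.21 -0.26  0.37] | dist pivot 180.27470107235268 bearing -116.0221747059487 bar dir -117.35703579276937 gap 24.642502631495045
```

Emit:
send_rows(targets="-0.7 0 -4 0 0 0 20;-0.7 0 -8 0 0 0 20;-0.7 0 -12 0 0 0 20;-0.7 0 -17 0 0 0 20;-0.7 0 -22 0 0 0 20;-0.7 0 -27 0 0 0 20;-0.7 0 -34 0 0 0 20;-0.7 0 -42 0 0 0 20")

```text
clock: 21.1
ee_pos: [451.4, -69.6, 95.2]
tool_rot: [[0.888, 0.0, 0.459], [-0.459, -0.0, 0.888], [0.0, -1.0, 0.0]]
ft_force: [0.5, -0.7, -2.8]
finger_gap: 24.4
```

Emit:
send_rows(targets="0 -10 -3 0 0 0 20;0 -30 -5 0 0 0 20;0 -55 -5 0 0 0 20;0 -85 -5 0 0 0 20;0 -115 -5 0 0 0 20;0 -130 -5 0 0 0 20;0 -140 -5 0 0 0 20;0 -140 -5 0 0 0 20")

```text
clock: 21.77
ee_pos: [450.3, -73.9, 237.5]
tool_rot: [[0.888, 0.004, 0.46], [-0.46, -0.001, 0.888], [0.004, -1.0, 0.001]]
ft_force: [0.8, 0.9, -3.5]
finger_gap: 24.4
```

```bash
python3 st.py
python3 - <<'E'
from h import *
# cradle pose via bar start (426,-327), axis tool z angle of -65.5 outward; target TCP at height 180
print(rel([426.2,-327.2,150],24.6))
E
```

```text
21.7667 [450.29 -73.88 237.48] f tool [0.27 3.47 1.13] t tool [ 0.05 -0.01 -0.02] | dist pivot 226.7268275764415 bearing -116.22937940284174 bar dir -117.36080946515268 gap 24.374309884140665
[ 9.4700e+01  8.7560e+01 -2.3616e+02  3.0000e-02 -5.1960e+01  2.3000e-01]
```

Emit:
send_rows(targets="8 0 -18 0 -5 0 20;20 0 -50 0 -12 0 20;34 0 -84 0 -19 0 20;48 0 -120 0 -26 0 20;62 0 -156 0 -33 0 20;76 0 -190 0 -40 0 20;88 0 -218 0 -47 0 20;95 0 -236 0 -52 0 20")

```text
clock: 22.43
ee_pos: [424.1, -329.9, 233.6]
tool_rot: [[0.912, -0.002, -0.41], [0.41, 0.0, 0.912], [-0.001, -1.0, 0.001]]
ft_force: [-0.0, 0.5, -2.5]
finger_gap: 24.4
```

Emit:
send_rows(targets="0 20 0 0 0 0 20;0 40 0 0 0 0 20;0 60 0 0 0 0 20;0 60 0 0 0 0 20;0 60 0 0 0 0 20;0 60 0 0 0 0 20")

```text
clock: 22.93
ee_pos: [425.4, -326.8, 175.3]
tool_rot: [[0.914, -0.0, -0.406], [0.406, 0.0, 0.914], [-0.0, -1.0, 0.0]]
ft_force: [0.0, -1.2, -2.8]
finger_gap: 24.8
```

```bash
python3 st.py
python3 - <<'E'
from h import *
print(rel([426.2,-327.2,49],24.6))
p=robot.capture("wrist"); save(p,"w5.png"); np.save("w5.npy",p,allow_pickle=True)
E
```

```text
22.9333 [ 425.4  -326.77  175.3 ] f tool [-0.46  2.79 -1.12] t tool [-0.02  0.03 -0.02] | dist pivot 473.11365918388395 bearing -105.3329142732779 bar dir -66.06457780605132 gap 24.79943053720605
[ 5.900e-01  1.263e+02 -7.600e-01 -2.000e-02 -6.600e-01 -1.000e-02]
```

View pics/w5.png

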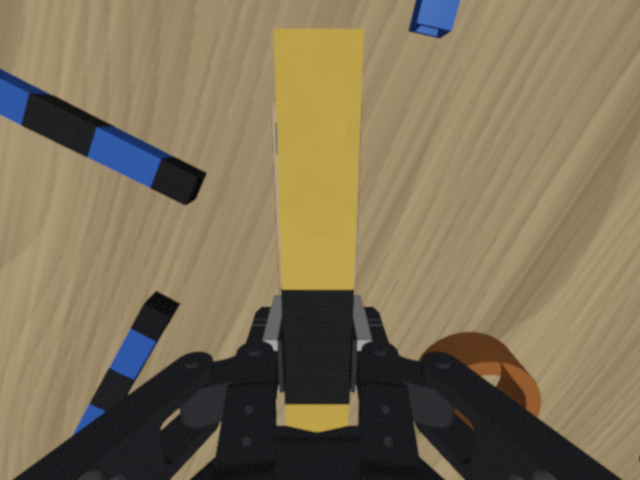

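The bar sits in the same pixels as before the swing (mouth row 29, cols 274–364), so it has not slipped in the grip. I go back to the original grasp pose.

Emit:
send_rows(targets="0.7 20 -1 0 -0.6 0 20;0.7 45 -1 0 -0.6 0 20;0.7 70 -1 0 -0.6 0 20;0.7 85 -1 0 -0.6 0 20;0.7 95 -1 0 -0.6 0 20;0.7 98 -1 0 -0.6 0 20;0.7 98 -1 0 -0.6 0 20;0.7 98 -1 0 -0.6 0 20")

```text
clock: 23.65
ee_pos: [427.1, -327.9, 78.2]
tool_rot: [[0.91, 0.001, -0.415], [0.415, -0.001, 0.91], [0.001, -1.0, -0.001]]
ft_force: [0.4, -0.9, -3.1]
finger_gap: 24.7
```

```bash
python3 st.py
python3 - <<'E'
from h import *
print(rel([426.5,-327.4,49],24.6))
E
```

```text
23.65 [ 427.09 -327.92   78.19] f tool [ 0.04  3.15 -0.96] t tool [ 0.05 -0.01 -0.  ] | dist pivot 473.7731402133646 bearing -105.09839726806439 bar dir -65.47004709966738 gap 24.662912987109276
[-0.35 29.19  0.76  0.08 -0.07  0.04]
```

Emit:
send_rows(targets="-0.3 4 0.7 0 0 0 20;-0.3 8 0.7 0 0 0 20;-0.3 12 0.7 0 0 0 20;-0.3 16 0.7 0 0 0 20;-0.3 20 0.7 0 0 0 20;-0.3 23 0.7 0 0 0 20;-0.3 24 0.7 0 0 0 20;-0.3 24 0.7 0 0 0 20")

```text
clock: 24.32
ee_pos: [425.6, -326.7, 52.7]
tool_rot: [[0.91, -0.001, -0.415], [0.415, 0.0, 0.91], [-0.0, -1.0, 0.001]]
ft_force: [-0.2, -1.0, -2.9]
finger_gap: 24.3
```

Emit:
send_rows(targets="0 0.7 0 0 0 0 20;0 1.4 0 0 0 0 20;0 2.1 0 0 0 0 20;0 2.8 0 0 0 0 20;0 3.5 0 0 0 0 20;0 4 0 0 0 0 20;0 4.4 0 0 0 0 20;0 4.4 0 0 0 0 20")

```text
clock: 24.98
ee_pos: [425.8, -326.9, 49.0]
tool_rot: [[0.91, 0.0, -0.415], [0.415, -0.0, 0.91], [0.0, -1.0, -0.0]]
ft_force: [-1.7, 1.5, 2.8]
finger_gap: 24.7
```

```bash
python3 st.py
```

```text
24.9833 [ 425.79 -326.89   49.03] f tool [-0.91 -2.78  2.07] t tool [ 0.18 -0.03  0.1 ] | dist pivot 473.1235381747112 bearing -105.28263159618375 bar dir -65.47485332971127 gap 24.716651096454818
```

Emit:
send_rows(targets="0 0 0 0 0 0 27;0 0 0 0 0 0 30;0 0 0 0 0 0 40;0 0 0 0 0 0 55;0 0 0 0 0 0 55;0 0 0 0 0 0 55")

```text
clock: 25.48
ee_pos: [425.9, -326.9, 48.8]
tool_rot: [[0.91, 0.0, -0.415], [0.415, -0.0, 0.91], [0.0, -1.0, -0.0]]
ft_force: [-0.5, 0.2, -0.7]
finger_gap: 55.2
```

Emit:
send_rows(targets="0 -10 0 0 0 0 55;0 -25 0 0 0 0 55;0 -50 0 0 0 0 55;0 -85 0 0 0 0 55;0 -120 0 0 0 0 55;0 -160 0 0 0 0 55;0 -190 0 0 0 0 55;0 -200 0 0 0 0 55")

```text
clock: 26.15
ee_pos: [427.5, -328.2, 254.6]
tool_rot: [[0.91, 0.006, -0.415], [0.415, -0.005, 0.91], [0.004, -1.0, -0.007]]
ft_force: [1.0, 0.5, 0.3]
finger_gap: 55.1
```

Emit:
send_rows(targets="0 0 0 0 0 0 55;0 0 0 0 0 0 55;0 0 0 0 0 0 55;0 0 0 0 0 0 55")

```text
clock: 26.48
ee_pos: [424.9, -326.2, 246.8]
tool_rot: [[0.91, -0.003, -0.415], [0.415, 0.002, 0.91], [-0.002, -1.0, 0.003]]
ft_force: [0.1, 1.4, 0.2]
finger_gap: 55.2
```

```bash
python3 st.py
python3 - <<'E'
from h import *
np.set_printoptions(precision=2,suppress=True)
p=robot.capture("wrist"); q=robot.capture("side"); 
a=cv2.resize(q["frame"][220:340,200:300],(400,480),interpolation=2)
b=cv2.resize(p["frame"][60:340,200:433],(400,480),interpolation=2)
cv2.imwrite("pics/c6.png",cv2.cvtColor(np.hstack([b,a]),cv2.COLOR_RGB2BGR))
hsv=cv2.cvtColor(p["frame"],cv2.COLOR_RGB2HSV); m=cv2.inRange(hsv,(20,120,80),(35,255,255))
for r in(95,110,150,175,250,275):
    c=np.where(m[r,280:360])[0]+280
    if len(c): a,b=atz(p,(c[0],r),65),atz(p,(c[-1]+1,r),65); print(r,c[0],c[-1]+1,(a+b)/2,np.linalg.norm(a-b))
c=np.where(m[:,321])[0]; e=[c[0],*c[np.where(np.diff(c)>5)[0]],*c[1:][np.diff(c)>5],c[-1]]; print(e,[atz(p,(321,x),65)[:2] for x in e])
E
```

```text
26.4833 [ 424.92 -326.21  246.84] f tool [ 0.62 -0.23  1.22] t tool [ 0.04  0.02 -0.02] | dist pivot 472.6935635896691 bearing -105.40727605268117 bar dir -65.47582931721121 gap 55.16789565463232
95 303 334 [ 383.6  -232.78   65.  ] 25.18983605811206
110 304 334 [ 388.74 -243.02   65.  ] 24.682297465401966
150 304 333 [ 401.68 -272.26   65.  ] 24.683785495989643
175 304 333 [ 410.48 -291.47   65.  ] 25.228381971195585
250 305 331 [ 438.95 -354.74   65.  ] 24.221935074048282
275 305 331 [ 449.5 -377.8   65. ] 24.808076807215286
[np.int64(91), np.int64(190), np.int64(243), np.int64(293)] [array([ 384.19, -229.21]), array([ 417.95, -302.49]), array([ 438.61, -347.32]), array([ 460.07, -393.9 ])]
```

View pics/c6.png

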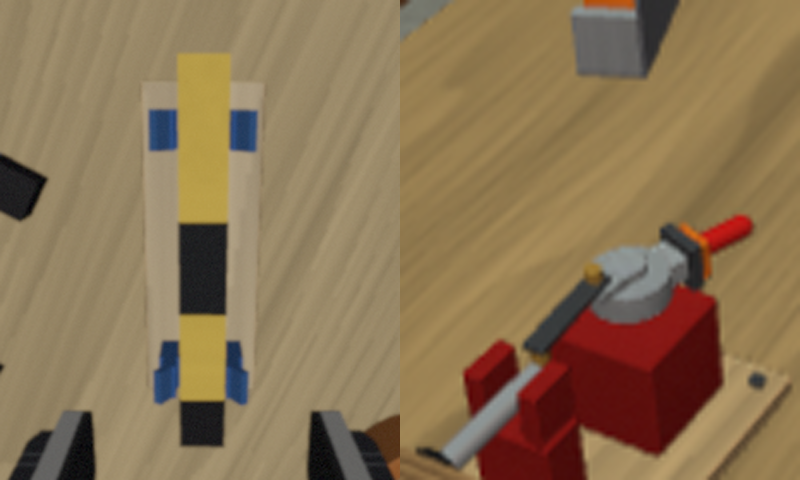

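The wrist view shows the bar lying in both blue saddles. The side view shows the bare stub swung over and the lever shut. One quick check of how well the bar is centred along the cradle.

Run:
```python
from h import *
p=robot.capture("wrist")
m=atz(p,(318,91),65); u=np.array([-.415,.91,0])
for uv in [(290,108.5),(346,108.5)]: print("base end to mouth along bar", (m-atz(p,uv,12))@u)
for uv in [(296,124),(296,147.5)]: print("saddle edge behind mouth", (m-atz(p,uv,62))@u)
for n in("top",):
    q=robot.capture(n)
    for t in("bottle","tape_roll","tape_gun","carton"): print(t,[atz(q,r["point"],0)[:2].round(0) for r in robot.place_of(q,t)[:1]])
```

```text
base end to mouth along bar 11.562891862718978
base end to mouth along bar 11.557015261610445
saddle edge behind mouth 25.442272007638525
saddle edge behind mouth 44.612565760916354
bottle [array([779., 233.])]
tape_roll [array([ 636., -413.])]
tape_gun [array([ 756., -246.])]
carton [array([273., 341.])]
```

```bash
python3 -c "
from bench import robot
print(robot.close_job())"
```

```text
the job is handed in; nothing more can be done
None
```

The blanks are clamped: the lever is shut on its stop, the yellow bar is back in its cradle, and the job is handed in. No verdict was reported, so this rests on my own checks.

- **Fitting the bar:** I slid it onto the stub at low force until it met the buffer ring, pressing at about 9 N. I held that before swinging.
- **Swing:** I turned the lever in 5–6° steps about the pivot, with force readings at the end of each step. The push along the bar read about 9–13 N up to the dead point. It dipped to about 5 N as the lever snapped over.
- **Stop:** After the snap, pushing further met firm resistance even though the spring was now helping to close. I took that as the stop, and the final side picture shows the lever shut.
- **Bar in its cradle:** The wrist camera shows it in both notches, within about 2 mm of centre lengthwise and in line with the cradle. The gripper is open and about 200 mm above it.
- **Other things:** The bottle, tape roll and carton were located within 5 mm of where they started. The network placed the tape gun about 15 mm from its first estimate. I put that down to noise: its first top and side estimates already differed by 23 mm, and the arm never went near it.

The forces are arm readings taken at the end of each step; the peak force on the ring in between was not measured.

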